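Make up two chocolate gift trays

ROBOT

A 6-joint arm with a two-finger parallel gripper is mounted at the origin on the work surface. World frame = base frame: x ahead of the robot, y to its left, z up, the work surface at z = 0. Lengths are in mm, angles in rad, forces in N, time in s.
With the tool pointing down it reaches from about 400 to 925 mm from the base axis. Payload 12.5 kg.
Tool frame: the origin (TCP) lies midway between the tips of the shut fingers; the grasp point (between the pads) lies 19 mm behind it (env.pinch_z is the z of the grasp point in the tool frame, in mm); z points along the fingers, y is the line along which they close (so a half turn about z gives the same grasp; the last joint's range is limited). The gripper opens to 95 mm and grips with 3 to 60 N. Pads are 20 mm wide; open, the fingers measure 119 mm over their backs; the gripper's body (75 mm by 180 mm) begins 59 mm behind the grasp point.
Start: joints at [-1.412, 0.491, 1.559, -0, 1.092, -0.106], TCP at [163.595, -603.227, 214.661] pointing down, gripper open.
Joint ranges: [-3.1, 3.1], [-0.84, 2.19], [0.05, 2.79], [-1.13, 4.28], [0.06, 2.93], [-2.69, 2.69]. Speed limits (rad/s): [2.22, 2.22, 2.79, 3.14, 3.14, 3.14].

INTERFACE

Orientations are given as [roll, pitch, yaw] about the fixed x, y, z axes, in that order (R = Rz(yaw) Ry(pitch) Rx(roll)).
In Python, from cell import env, eyes gives the robot as it stands.
- The arm moves only by the shell command python3 -m inch 'ROWS'. ROWS is JSON, a list of rows, each a list of 3 entries, a list of its own where there are three numbers: the shift along the tool's x, y, z in units of 60 mm (1.0 is 60 mm), then the turn about the tool's z in units of 5 degrees (1.0 is 5 degrees), then the closure, from -1 (fully open) to 1 (shut). In form: [[[tx, ty, tz], turn, claw], ...]. A call has exactly 10 rows; each row shifts and turns the commanded pose from where the row before left it, along the tool's axes as they then stand; what a row does not reach is not made up. A row lasts 1/8 s, in which the tool goes at most 62.5 mm and 10.7 degrees, less where a joint would pass 70% of its speed; a pose out of reach is approached as far as the arm can. A call is refused whole if a number of a shift passes 1 or a number of a turn 1, either way. A call with a gripper value outside its range is refused whole. The fingers move at their own pace and stop on an object; the grip force is fixed at half the most. Time passes only in rows, so rows that do not move let the fingers close, or fill a call up. It gives the time, the measured TCP pose, the force, the opening and the grip force at its end, in the units of the state.
- env.state(): the state, without advancing time (a new reading comes with each control period).
- eyes.read_camera(name): name is "side" or "top"; returns a dict with "pixels" (384x512x3 uint8, red, green, blue), "fx", "fy", "cx", "cy" (pixels), "extrinsics" (4x4, takes a point from world to camera coordinates). Camera axes: x right, y down, z forward; pixel columns grow to the right and rows downward; lengths in mm; the calibration is good to about 2 mm. A picture is of the moment at which its call begins. There is no depth.
- env.job_done(): hands the job in; it is judged then, once.
Trained networks look in a picture, given as the dict that the camera call returned (one of the last four; its "shot" number tells which), for a name from the list of things; names that differ only in an ending like _2 or _b are one class to them, and where a whole thing is asked for, a point or a joint stands for the part that bears it (a point fixed in the world has none). Each returns a list of dicts, best first, with "score" (0 to 1); they miss things now and then, are a little off and sometimes report something else, mostly with a low value. They report only what shows in the picture. A call takes as long as a camera call. They do not tell look-alikes from the thing itself.
- eyes.boxes_of(name, picture): "centre" ([row, column] in pixels, amid what is visible of it).
- eyes.cut_out(name, picture): "mask" (384x512 bool, what is visible of it) and "centre" ([row, column] in pixels, amid what is visible of it).
- eyes.spot_point(name, picture): "centre" ([row, column] in pixels: a listed point, or the origin of a listed thing).
The state is a dict: "t": time; "joints": joint angles; "qvel": joint speeds; "tau": joint torques, N m; "eef_pos": TCP position; "tcp_rot": TCP orientation; "ft_force": force on the tool from outside, world axes, zero at the start; "moment": the same for the moment, N m; "opening": opening from 0.0 (shut) to 1.0 (fully open); "grip_force": force on a finger pad.
Only numpy, scipy, OpenCV 4.12 (cv2) and the standard library are available. Lean on these libraries where they do the work, as an engineer would, in place of code of your own. Each camera call takes 0.05 s, during which the arm holds its last target. There are 200 camera calls.

TASK

Make up two gift trays from the stock on the parchment. The blue tray gets the dark chocolate bar and the tin with the green lid; the yellow tray gets the pink ruby bar and the amber jar with the black lid: each bar flat in the long pocket, lying along it, each tin or jar upright in the square pocket, all seated on the pocket floors. Set things down gently rather than dropping them, and leave the white bar, the bowl and the spatula where they are.

Things in the scene. Friction and masses are not known exactly. Their poses are not given: they have to be found in the camera images.
- dark_bar: The dark, nearly black-brown chocolate bar, moulded in 2 x 4 segments: 90 mm long (its x), 44 mm wide (its y), 16 mm thick, 0.06 to 0.11 kg. Origin: centre of its underside; z up. Lies flat among the stock, on the parchment on the bench.
- ruby_bar: The pink (ruby) chocolate bar, moulded in 2 x 4 segments: 90 mm long (its x), 44 mm wide (its y), 16 mm thick, 0.06 to 0.11 kg. Origin: centre of its underside; z up. Lies flat among the stock, on the parchment on the bench.
- white_bar: The cream-white chocolate bar, moulded in 2 x 4 segments: 90 mm long (its x), 44 mm wide (its y), 16 mm thick, 0.06 to 0.11 kg. Origin: centre of its underside; z up. Lies flat among the stock, on the parchment on the bench. It stays where it is.
- nib_jar: Small amber glass jar with a black lid, 44 mm diameter, 45 mm high, 0.08 to 0.15 kg, standing upright among the stock on the bench. Origin: centre of its underside; z up.
- cocoa_tin: Small aluminium tin with a bright green lid, a plain cylinder 44 mm diameter, 42 mm high, 0.06 to 0.13 kg, standing upright among the stock on the bench. Origin: centre of its underside; z up. The lid does not come off.
- blue_tray: Blue gift tray fixed to the bench, 76 mm (its x) by 190 mm (its y), with two pockets with white floors 3 mm above the bench; the rims round them are 8 mm wide, their tops 8 mm above the bench. Long pocket: 60 (x) by 106 mm (y), centred at x = 0, y = -34 mm from the origin; square pocket: 60 by 60 mm, centred at x = 0, y = +57 mm. Origin: centre of the underside, on the bench; z up.
- yellow_tray: Yellow gift tray fixed to the bench, 76 mm (its x) by 190 mm (its y), with two pockets with white floors 3 mm above the bench; the rims round them are 8 mm wide, their tops 8 mm above the bench. Long pocket: 60 (x) by 106 mm (y), centred at x = 0, y = -34 mm from the origin; square pocket: 60 by 60 mm, centred at x = 0, y = +57 mm. Origin: centre of the underside, on the bench; z up.
- bowl: Loose white ceramic bowl, 100 mm across, 45 mm high, standing to the robot's left of the trays. Origin: centre of its underside. It stays where it is.
- spatula: Loose spatula, steel blade and brown wooden handle, about 250 mm long, lying on the robot's right roughly along its x. Origin: near its middle, at the underside. It stays where it is.
Not all that is in view belongs to the job. There is more than one size of the nib_jar; the one meant has the size given above.

How it is judged (in metres and radians):
At the end, for the whole second after the job is handed in: Dark bar and tin in the blue tray, ruby bar and jar in the yellow: each within 12 mm of its pocket's centre in the tray's x and y, underside within 2.5 mm of the pocket floor, upright (flat) within 0.08 rad, bars within 0.3 rad of the tray's long axis either way round, all at rest (x of dark_bar in the frame of blue_tray between -0.012 and 0.012 m and y of dark_bar in the frame of blue_tray between -0.046 and -0.022 m and z of each of dark_bar, cocoa_tin in the frame of blue_tray below 0.0055 m and angle between each of dark_bar, cocoa_tin, ruby_bar, nib_jar's own z axis and vertical below 0.08 rad and linear speed of each of dark_bar, cocoa_tin, ruby_bar, nib_jar below 0.02 m/s and angular speed of each of dark_bar, cocoa_tin, ruby_bar, nib_jar below 0.2 rad/s and angle between the x axis of dark_bar and the y axis of blue_tray, either way round below 0.3 rad and x of cocoa_tin in the frame of blue_tray between -0.012 and 0.012 m and y of cocoa_tin in the frame of blue_tray between 0.045 and 0.069 m and x of ruby_bar in the frame of yellow_tray between -0.012 and 0.012 m and y of ruby_bar in the frame of yellow_tray between -0.046 and -0.022 m and z of each of ruby_bar, nib_jar in the frame of yellow_tray below 0.0055 m and angle between the x axis of ruby_bar and the y axis of yellow_tray, either way round below 0.3 rad and x of nib_jar in the frame of yellow_tray between -0.012 and 0.012 m and y of nib_jar in the frame of yellow_tray between 0.045 and 0.069 m); the robot touches nothing.
It fails at once if the white bar was moved more than 25 mm (distance of white_bar from where it was at the start of the episode above 0.025 m).
It fails at once if the bowl was moved more than 25 mm (distance of bowl from where it was at the start of the episode above 0.025 m).
It fails at once if the spatula was moved more than 25 mm (distance of spatula from where it was at the start of the episode above 0.025 m).
It fails at once if a bar, the tin or the jar was dropped or flung (faster than 0.7 m/s within 50 mm of the bench, as after a fall of 25 mm) ((height (world z) of dark_bar below 0.05 m and linear speed of dark_bar above 0.7 m/s) or (height (world z) of cocoa_tin below 0.05 m and linear speed of cocoa_tin above 0.7 m/s) or (height (world z) of ruby_bar below 0.05 m and linear speed of ruby_bar above 0.7 m/s) or (height (world z) of nib_jar below 0.05 m and linear speed of nib_jar above 0.7 m/s)).
It also fails if it takes over 104 s, if anything falls off the work surface, if the arm or the gripper's body presses on something with over 40 N, if the wrist force passes 120 N, or if a joint passes its speed limit or range.

## Working session

There is one attempt and no reset: what is moved stays moved. The work goes in short steps, Python scripts to look and compute and a shell command to move; the robot and the scene stay as the last step left them, time stands still between calls to the robot, and variables do not carry over. Pictures are saved under pics/ and viewed, at most 14 in all, crops included, and the job is handed in when it is done.

```bash
mkdir -p pics; ls; cat > h.py <<'E'
import numpy as np, cv2
from cell import env, eyes
def ray(p,rc):
    E=np.array(p["extrinsics"]);R=E[:3,:3];t=E[:3,3]
    d=R.T@np.array([(rc[1]-p["cx"])/p["fx"],(rc[0]-p["cy"])/p["fy"],1.]);return -R.T@t,d
def at_z(p,rc,z):
    c,d=ray(p,rc);return c+d*(z-c[2])/d[2]
def tri(p,a,q,b):
    c1,d1=ray(p,a);c2,d2=ray(q,b)
    s=np.linalg.lstsq(np.c_[d1,-d2],c2-c1,rcond=None)[0]
    u,v=c1+d1*s[0],c2+d2*s[1];return (u+v)/2,np.linalg.norm(u-v)
def proj(p,X):
    E=np.array(p["extrinsics"]);c=E[:3,:3]@np.array(X)+E[:3,3]
    return np.array([p["fy"]*c[1]/c[2]+p["cy"],p["fx"]*c[0]/c[2]+p["cx"]])
def save(n,im): cv2.imwrite("pics/"+n,cv2.cvtColor(im,cv2.COLOR_RGB2BGR))
E
python3 - <<'E'
from h import *
np.set_printoptions(precision=1,suppress=True)
T=eyes.read_camera("top");S=eyes.read_camera("side")
save("top0.png",T["pixels"]);save("side0.png",S["pixels"])
for p in(T,S):print(p["fx"],ray(p,(192,256))[0])
for n in "dark_bar ruby_bar white_bar nib_jar cocoa_tin blue_tray yellow_tray bowl spatula".split():
  for nm,p in(("T",T),("S",S)):
    for f in (eyes.cut_out,eyes.spot_point):
      for r in f(n,p)[:3]:
        print(n,nm,f.__name__,round(r["score"],2),np.array(r["centre"]),at_z(p,r["centre"],0)[:2], r["mask"].sum() if "mask" in r else "")
print(env.state(),env.pinch_z)
E
```

```text
pics
452.3347134124455 [ 252.5  -21.6 1353. ]
438.2813195878926 [293.3 862.7 835.6]
dark_bar T call 0.64 [222.1 155.8] [451.  274.9] 436
dark_bar T call 0.8 [222.7 156.2] [449.2 273.6] 
dark_bar S call 0.83 [293.7 250.8] [447.6 278.4] 724
dark_bar S call 0.65 [178.  238.4] [ 589.9 -118.1] 
dark_bar S call 0.6 [296.  249.8] [448.2 285. ] 
ruby_bar T call 0.6 [223.  343.4] [ 456.4 -291.5] 
ruby_bar S call 0.53 [152.5 294.7] [ 449.2 -289.9] 297
ruby_bar S call 0.66 [157.1 294.4] [ 445.6 -265. ] 
white_bar T call 0.71 [219.6 294.8] [ 464.7 -144.7] 414
white_bar S call 0.84 [178.7 284.8] [ 453.9 -150.2] 420
white_bar S call 0.92 [180.5 286.4] [ 447.6 -143. ] 
white_bar S call 0.24 [252.5 265.6] [443.1 148.8] 
nib_jar T call 0.85 [253.2 178.5] [358.6 201.9] 351
nib_jar T call 0.77 [218.  199.2] [465.4 144.5] 180
nib_jar T call 0.48 [250.9 218.5] [367.1  83.1] 95
nib_jar T call 0.76 [217.7 203.1] [466.5 132.7] 
nib_jar T call 0.68 [173.5 206.7] [604.6 126.7] 
nib_jar T call 0.65 [253.2 180.6] [358.7 195.7] 
nib_jar S call 0.83 [245.5 265. ] [450.  126.4] 327
nib_jar S call 0.76 [234.  299.4
[... 1224 characters left out ...]
671.1 393.3] 807
bowl S call 0.72 [298.7 143.1] [680.4 351.7] 1510
bowl S call 0.59 [311.9 143.6] [664.4 383.4] 
spatula T call 0.56 [144.9 377.1] [ 705.  -403.5] 832
spatula T call 0.58 [161.7 378.4] [ 650.4 -405.3] 
spatula S call 0.97 [122.9 228.4] [ 708.4 -405.5] 454
spatula S call 0.7 [123.1 241.5] [ 663.3 -416.1] 
{'t': 1.9, 'joints': array([-1.4,  0.5,  1.6,  0. ,  1.1, -0.1]), 'qvel': array([-0., -0., -0., -0., -0.,  0.]), 'tau': array([ -0. , -61.2, -25.8,   0.1,   0. ,  -0. ]), 'eef_pos': array([ 163.6, -603.2,  214.7]), 'tcp_rot': array([3.1, 0. , 0.3]), 'ft_force': array([ 0.2, -0.3, -0.7]), 'moment': array([ 0., -0., -0.]), 'grip_force': 0.0, 'opening': 1.0016831997215716} -18.8
```

View pictures.

```bash
python3 - <<'E'
import cv2
a=cv2.imread("pics/top0.png")[120:290,90:420]; b=cv2.imread("pics/side0.png")[110:350,110:350]
cv2.imwrite("pics/topc.png",cv2.resize(a,None,fx=2.4,fy=2.4,interpolation=2)); cv2.imwrite("pics/sidec.png",cv2.resize(b,None,fx=2.5,fy=2.5,interpolation=2))
E
```

```text
(no output)
```

View pics/topc.png

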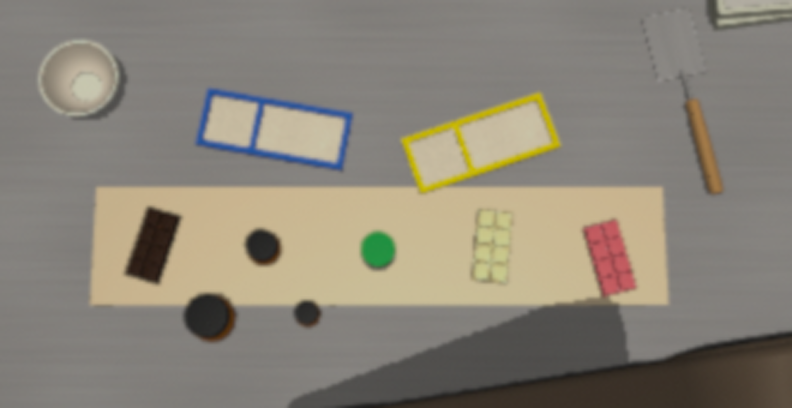

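View pics/sidec.png

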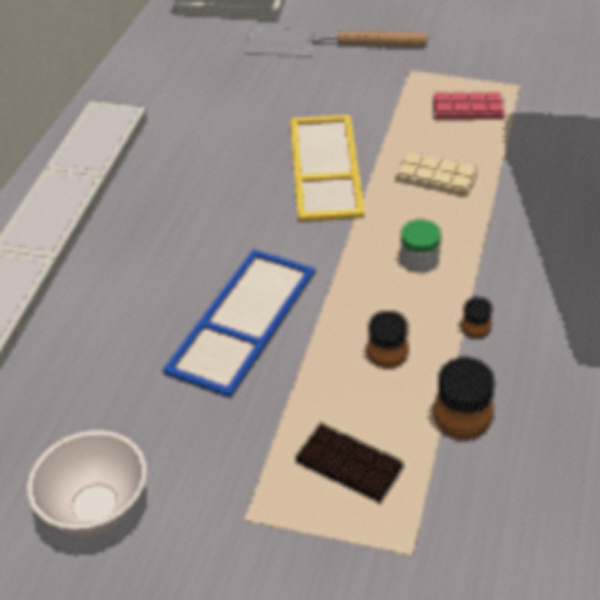

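Top view: the candidates for nib_jar are the large jar (top 253,178), the middle one on the parchment (222,199) and the small one (251,218). The middle one should fit 44 mm; I will check by size in an enlarged crop. The blue tray's square pocket is at the left (~171,186), the yellow's at ~(185,271); the bars are as named.

```bash
cat > meas.py <<'E'
from h import *
np.set_printoptions(precision=1,suppress=True)
HSV={"dark_bar":((0,0,0),(180,255,75)),"ruby_bar":((165,90,60),(180,255,255)),"green":((45,120,60),(80,255,255)),"black":((0,0,0),(180,255,70)),
"blue_tray":((105,110,50),(120,255,255)),"yellow_tray":((24,150,100),(34,255,255))}
def mask(p,n,rc,rad,K=4):
    im=cv2.resize(p["pixels"],None,fx=K,fy=K,interpolation=cv2.INTER_CUBIC)
    m=cv2.inRange(cv2.cvtColor(im,cv2.COLOR_RGB2HSV),*HSV[n])
    w=np.zeros_like(m);cv2.circle(w,(int(rc[1]*K),int(rc[0]*K)),int(rad*K),255,-1);m&=w
    k,l,st,_=cv2.connectedComponentsWithStats(m);i=1+np.argmax(st[1:,4])
    c=max(cv2.findContours((l==i).astype(np.uint8),cv2.RETR_EXTERNAL,cv2.CHAIN_APPROX_NONE)[0],key=len)[:,0]
    return (c[:,::-1]+.5)/K-.5
def world(p,c,z): return np.array([at_z(p,x,z)[:2] for x in c],np.float32)
def rect(w):
    (x,y),(a,b),t=cv2.minAreaRect(w)
    if a<b:a,b,t=b,a,t+90
    return np.array([x,y]),(round(a,1),round(b,1)),round((t+90)%180-90,1)   # yaw of long side, deg
E
python3 - <<'E'
from meas import *
T=eyes.read_camera("top");S=eyes.read_camera("side")
for n,z,a,b in(("dark_bar",16,(222,154),(294,250)),("ruby_bar",16,(226,343),(152,297)),("blue_tray",8,(173,204),(239,208)),("yellow_tray",8,(179,290),(176,241))):
    rad={"T":22 if "bar" in n else 38,"S":28 if "bar" in n else 45}
    ct,cs=mask(T,n,a,rad["T"]),mask(S,n,b,rad["S"])
    # height: corners/centre of rectangles in images
    mt=proj(T,[*rect(world(T,ct,z))[0],z]); ms=proj(S,[*rect(world(S,cs,z))[0],z])
    print(n,"top",rect(world(T,ct,z)),"side",rect(world(S,cs,z)),"tri",tri(T,mt,S,ms))
for n,hsv,z,a,b in(("tin","green",42,(224,247),(204,278)),("mid","black",45,(222,199),(242,265)),("big","black",60,(251,178),(262,296)),("small","black",30,(250,217),(234,300))):
    ct,cs=mask(T,hsv,a,14),mask(S,hsv,b,14)
    et=cv2.fitEllipse(ct.astype(np.float32));k=2*np.sqrt(cv2.contourArea(ct[:,::-1].astype(np.float32))/np.pi)
    mt=np.array(et[0]); X,e=tri(T,mt,S,cs.mean(0)); 
    print(n,"tri",X,e,"diam",k*(1353-X[2])/T["fx"],"atz",at_z(T,mt,z))
a=cv2.resize(T["pixels"][205:275,145:235],None,fx=5,fy=5,interpolation=2);b=cv2.resize(S["pixels"][210:300,225:325],None,fx=3.9,fy=3.9,interpolation=2)[:350]
save("jars.png",np.hstack([a[:350],b])[:, :800])
E
```

```text
dark_bar top (array([449.8, 278.4]), (85.0, 41.1), -15.8) side (array([447.5, 292.1]), (87.9, 46.4), -15.0) tri (array([451.1, 281.7,   1. ]), np.float64(1.6774464385308911))
ruby_bar top (array([ 442.3, -288.4]), (82.6, 37.9), 15.1) side (array([ 440.2, -273.2]), (84.5, 50.2), 13.7) tri (array([ 443.3, -290.9,    3.3]), np.float64(1.520130980483655))
blue_tray top (array([603.2, 134.6]), (189.3, 76.3), 80.6) side (array([600.7, 141.7]), (191.8, 77.2), 80.4) tri (array([604.3, 135.3,   0.8]), np.float64(1.6745842740815051))
yellow_tray top (array([ 588.8, -129.6]), (190.6, 76.8), -70.2) side (array([ 616.5, -110.3]), (181.2, 7.1), -70.3) tri (array([ 608.3, -129.6,  -10.2]), np.float64(29.162859821743517))
tin tri [445.5  -1.2  31.1] 0.7598422646716545 diam 38.508667692448384 atz [444.3  -1.4  42. ]
mid tri [448.1 141.   28.5] 0.16970396832572693 diam 36.693976293835156 atz [445.8 139.   45. ]
big tri [359.8 201.7  41.3] 1.0910790315666616 diam 53.022085491060096 atz [358.8 198.5  60. ]
small tri [367.2  84.4  20.1] 1.0573117699710795 diam 27.267677243588235 atz [366.8  83.6  30. ]
```

View pics/jars.png

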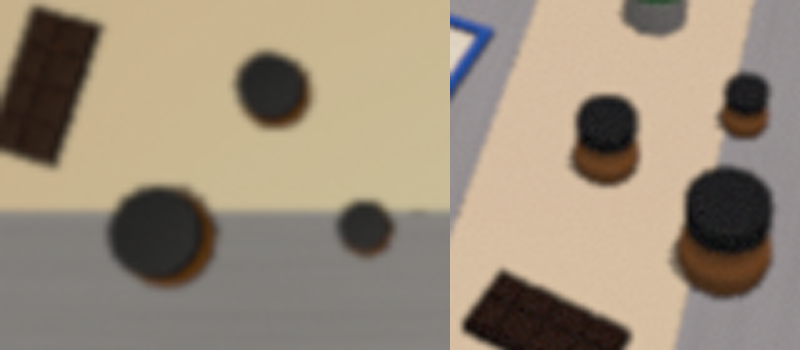

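The middle jar is the one meant: it stands on the parchment, its lid is about 37 mm across with a slightly wider body, so about 44 mm. The others are about 53+ and 27 mm. Targets are known: ruby first, then jar, tin and dark bar.

```bash
cat > go.py <<'E'
import sys; from h import *
P={"ruby":(442.8,-289.2,15.1),"yl":(600.3,-161.6,109.8),"jar":(446.5,139.5,109.8),"ys":(569.5,-76,109.8),
"tin":(444.7,-1.3,80.6),"bs":(612.5,190.9,80.6),"dark":(450.2,279.5,164.2),"bl":(597.7,101,80.6)}
# usage: go.py name z : shift in present tool axes, shift in target axes, turn units
s=env.state();x,y,yaw=P[sys.argv[1]];t=np.array([x,y,float(sys.argv[2])])
d=(t-s["eef_pos"]);c=s["tcp_rot"][2]
def loc(a):return np.array([np.cos(a)*d[0]+np.sin(a)*d[1],np.sin(a)*d[0]-np.cos(a)*d[1],-d[2]])/60
turn=-((yaw-np.degrees(c)+180)%360-180)
print("t",s["t"],"pos",s["eef_pos"].round(1),s["tcp_rot"].round(3),"F",s["ft_force"].round(1),"open",round(s["opening"],3))
print("now-axes",loc(c).round(3),"target-axes",loc(np.radians(yaw)).round(3),"turn",round(turn/5,2))
E
python3 go.py ruby 80
```

```text
t 2.0 pos [ 163.6 -603.2  214.7] [3.141 0.    0.265] F [-0.8  0.4  0.4] open 1.004
now-axes [ 5.861 -3.834  2.244] target-axes [ 5.857 -3.841  2.244] turn 0.01
```

```bash
python3 -m inch '[[[0.65,-0.43,0.25],0,-1],[[0.65,-0.43,0.25],0,-1],[[0.65,-0.43,0.25],0,-1],[[0.65,-0.43,0.25],0,-1],[[0.65,-0.43,0.25],0,-1],[[0.65,-0.43,0.25],0,-1],[[0.65,-0.43,0.25],0,-1],[[0.65,-0.43,0.25],0,-1],[[0.65,-0.4,0.24],0,-1],[[0,0,0],0,-1]]'; python3 go.py ruby 7.5
```

```text
t: 3.25
eef_pos: [443.2, -286.8, 79.4]
tcp_rot: [-3.14, 0.001, 0.268]
ft_force: [0.2, -0.5, -0.4]
opening: 1.0
grip_force: 0.0
t 3.25 pos [ 443.2 -286.8   79.4] [-3.14e+00  1.00e-03  2.68e-01] F [ 0.2 -0.5 -0.4] open 1.0
now-axes [-0.018  0.037  1.198] target-axes [-0.018  0.037  1.198] turn 0.06
```

```bash
python3 -m inch '[[[-0.02,0.04,0.3],0,-1],[[0,0,0.3],0,-0.4],[[0,0,0.3],0,-0.3],[[0,0,0.2],0,-0.2],[[0,0,0.1],0,-0.2],[[0,0,0],0,-0.1],[[0,0,0],0,0.3],[[0,0,0],0,0.6],[[0,0,0],0,1],[[0,0,0],0,1]]'; python3 go.py yl 80
```

```text
t: 4.5
eef_pos: [441.7, -291.8, 8.7]
tcp_rot: [3.141, -0.0, 0.265]
ft_force: [-0.9, 0.6, 6.3]
opening: 0.461
grip_force: 30.0
t 4.5 pos [ 441.7 -291.8    8.7] [ 3.141 -0.     0.265] F [-0.9  0.6  6.3] open 0.461
now-axes [ 3.119 -1.402 -1.189] target-axes [ 1.146  3.222 -1.189] turn -18.92
```

```bash
python3 -m inch '[[[0,0,-0.1],0,1],[[0,0,-0.2],0,1],[[0,0,-0.3],-1,1],[[0,0,-0.3],-1,1],[[0,0,-0.3],-1,1],[[0,0,0],-1,1],[[0,0,0],-1,1],[[0,0,0],-1,1],[[0,0,0],-1,1],[[0,0,0],-1,1]]'; python3 -m inch '[[[0,0,0],-1,1],[[0,0,0],-1,1],[[0,0,0],-1,1],[[0,0,0],-1,1],[[0,0,0],-1,1],[[0,0,0],-1,1],[[0,0,0],-1,1],[[0,0,0],-1,1],[[0,0,0],-1,1],[[0,0,0],-1,1]]';python3 go.py yl 80
```

```text
t: 5.75
eef_pos: [441.6, -291.6, 81.0]
tcp_rot: [3.141, 0.0, 0.966]
ft_force: [0.1, -0.2, -0.6]
opening: 0.458
grip_force: 30.0
t: 7.0
eef_pos: [441.6, -291.6, 81.0]
tcp_rot: [3.141, 0.0, 1.838]
ft_force: [-1.0, -0.0, -1.0]
opening: 0.459
grip_force: 30.0
t 7.0 pos [ 441.6 -291.6   81. ] [3.141 0.    1.838] F [-1. -0. -1.] open 0.459
now-axes [1.39  3.125 0.016] target-axes [1.143 3.223 0.016] turn -0.89
```

```bash
python3 -m inch '[[[0,0,0],-0.89,1],[[0.16,0.46,0],0,1],[[0.16,0.46,0],0,1],[[0.16,0.46,0],0,1],[[0.16,0.46,0],0,1],[[0.16,0.46,0],0,1],[[0.16,0.46,0],0,1],[[0.18,0.46,0],0,1],[[0,0,0],0,1],[[0,0,0],0,1]]';python3 go.py yl 10.5; python3 - <<'E'
from h import *
S=eyes.read_camera("side");T=eyes.read_camera("top")
f=lambda p,r,c:cv2.resize(p["pixels"][r-50:r+70,c-65:c+65],(390,360),interpolation=2)
save("place1.png",np.hstack([f(T,170,300),f(S,165,250)]))
E
```

```text
t: 8.25
eef_pos: [600.0, -162.5, 80.5]
tcp_rot: [-3.141, 0.0, 1.913]
ft_force: [0.3, -0.6, -1.1]
opening: 0.457
grip_force: 30.0
t 8.25 pos [ 600.  -162.5   80.5] [-3.141  0.     1.913] F [ 0.3 -0.6 -1.1] open 0.457
now-axes [0.013 0.009 1.167] target-axes [0.013 0.009 1.167] turn -0.03
```

View pics/place1.png

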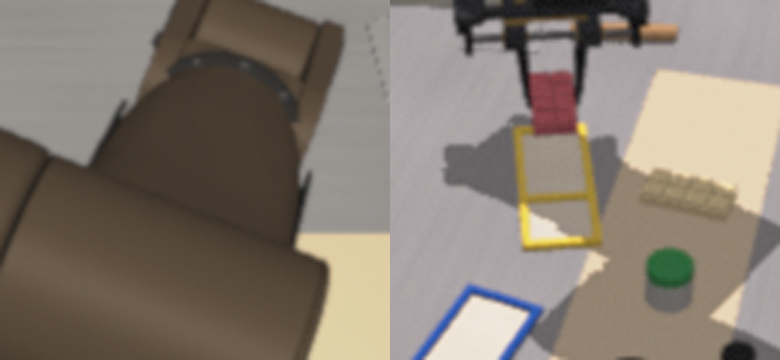

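The side view shows the ruby bar (crop ~103,553) held level and aligned with the yellow long pocket. I will lower it.

```bash
python3 -m inch '[[[0,0,0.25],0,1],[[0,0,0.25],0,1],[[0,0,0.25],0,1],[[0,0,0.15],0,1],[[0,0,0.1],0,1],[[0,0,0.05],0,1],[[0,0,0.05],0,1],[[0,0,0.03],0,1],[[0,0,0],0,1],[[0,0,0],0,1]]'; python3 -c "
from h import *
print(env.state()['ft_force'])"
```

```text
t: 9.6
eef_pos: [600.6, -162.4, 12.6]
tcp_rot: [3.141, 0.0, 1.913]
ft_force: [-0.7, -0.5, 0.1]
opening: 0.454
grip_force: 30.0
[-0.74967666 -0.54774481  0.13284635]
```

```bash
python3 -m inch '[[[0,0,0.01],0,1],[[0,0,0.01],0,1],[[0,0,0.01],0,1],[[0,0,0],0,1],[[0,0,0],0,0.1],[[0,0,0],0,0.0],[[0,0,0],0,-0.2],[[0,0,0],0,-0.4],[[0,0,-0.1],0,-0.4],[[0,0,-0.3],0,-0.4]]'; python3 -m inch '[[[0,0,-0.4],0,-0.4],[[0,0,-0.4],0,-1],[[0,0,-0.5],0,-1],[[0,0,0],0,-1],[[0,0,0],0,-1],[[0,0,0],0,-1],[[0,0,0],0,-1],[[0,0,0],0,-1],[[0,0,0],0,-1],[[0,0,0],0,-1]]'; python3 go.py jar 120
```

```text
t: 10.85
eef_pos: [600.2, -162.2, 34.8]
tcp_rot: [-3.14, -0.001, 1.913]
ft_force: [-0.8, -0.7, -0.2]
opening: 0.703
grip_force: 0.0
t: 12.1
eef_pos: [600.5, -162.3, 112.6]
tcp_rot: [-3.141, 0.0, 1.913]
ft_force: [-0.8, 0.1, 0.6]
opening: 1.002
grip_force: 0.0
t 12.1 pos [ 600.5 -162.3  112.6] [-3.141  0.     1.913] F [-0.8  0.1  0.6] open 1.002
now-axes [ 5.601 -0.728 -0.124] target-axes [ 5.603 -0.711 -0.124] turn -0.04
```

```bash
python3 -m inch '[[[0.7,-0.09,0],0,-1],[[0.7,-0.09,0],0,-1],[[0.7,-0.09,0],0,-1],[[0.7,-0.09,0],0,-1],[[0.7,-0.09,0],0,-1],[[0.7,-0.09,0],0,-1],[[0.7,-0.09,0],0,-1],[[0.7,-0.09,0.2],0,-1],[[0,0,0.2],0,-1],[[0,0,0],0,-1]]'; python3 go.py jar 12; python3 - <<'E'
from h import *
S=eyes.read_camera("side")
save("jar2.png",cv2.resize(S["pixels"][120:310,190:370],None,fx=3,fy=3,interpolation=2))
E
```

```text
t: 13.35
eef_pos: [447.1, 139.4, 88.1]
tcp_rot: [-3.141, 0.0, 1.914]
ft_force: [0.8, 0.8, 0.0]
opening: 1.0
grip_force: 0.0
t 13.35 pos [447.1 139.4  88.1] [-3.141  0.     1.914] F [0.8 0.8 0. ] open 1.0
now-axes [ 0.005 -0.009  1.268] target-axes [ 0.005 -0.009  1.268] turn -0.03
```

View pics/jar2.png

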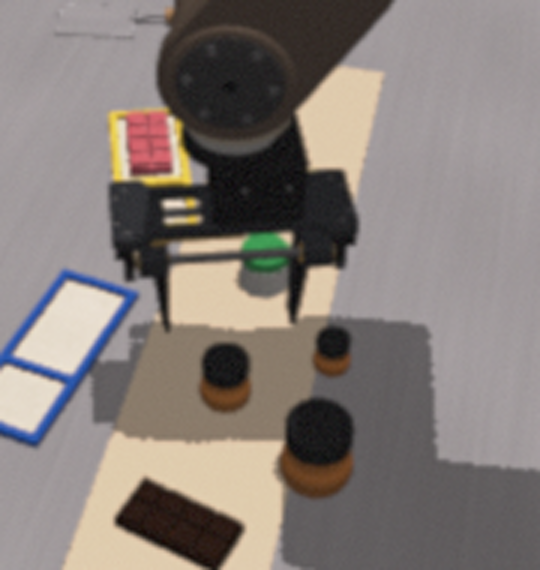

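The ruby bar is seated in the yellow pocket (crop ~145,150) and the fingers straddle the middle jar (225,375). I will descend.

```bash
python3 -m inch '[[[0,0,0.35],0,-1],[[0,0,0.35],0,-1],[[0,0,0.3],0,-0.6],[[0,0,0.2],0,-0.5],[[0,0,0.07],0,-0.3],[[0,0,0],0,-0.1],[[0,0,0],0,0.1],[[0,0,0],0,0.5],[[0,0,0],0,1],[[0,0,0],0,1]]'; python3 -m inch '[[[0,0,-0.1],0,1],[[0,0,-0.2],0,1],[[0,0,-0.4],0,1],[[0,0,-0.4],0,1],[[0,0,-0.4],0,1],[[0,0,0],0,1],[[0,0,0],0,1],[[0,0,0],0,1],[[0,0,0],0,1],[[0,0,0],0,1]]'; python3 go.py ys 100
```

```text
t: 14.65
eef_pos: [447.3, 139.7, 12.8]
tcp_rot: [3.141, 0.0, 1.913]
ft_force: [0.5, -0.8, 5.2]
opening: 0.434
grip_force: 30.1
t: 15.9
eef_pos: [446.9, 139.6, 102.1]
tcp_rot: [-3.141, -0.0, 1.913]
ft_force: [-0.1, 0.2, -1.3]
opening: 0.438
grip_force: 29.6
t 15.9 pos [446.9 139.6 102.1] [-3.141 -0.     1.913] F [-0.1  0.2 -1.3] open 0.438
now-axes [-4.071  0.718  0.034] target-axes [-4.073  0.705  0.034] turn -0.04
```

```bash
python3 -m inch '[[[-0.5,0.09,0],0,1],[[-0.5,0.09,0],0,1],[[-0.5,0.09,0],0,1],[[-0.5,0.09,0],0,1],[[-0.5,0.09,0],0,1],[[-0.5,0.09,0],0,1],[[-0.5,0.09,0],0,1],[[-0.57,0.08,0],0,1],[[0,0,0],0,1],[[0,0,0],0,1]]'; python3 go.py ys 15.8; python3 - <<'E'
from h import *
S=eyes.read_camera("side")
save("jar3.png",cv2.resize(S["pixels"][80:260,180:340],None,fx=3,fy=3,interpolation=2))
E
```

```text
t: 17.15
eef_pos: [568.6, -75.7, 102.1]
tcp_rot: [-3.141, -0.001, 1.913]
ft_force: [0.4, 0.1, -0.9]
opening: 0.431
grip_force: 29.6
t 17.15 pos [568.6 -75.7 102.1] [-3.141e+00 -1.000e-03  1.913e+00] F [ 0.4  0.1 -0.9] open 0.431
now-axes [-0.01   0.013  1.438] target-axes [-0.011  0.013  1.438] turn -0.04
```

View pics/jar3.png

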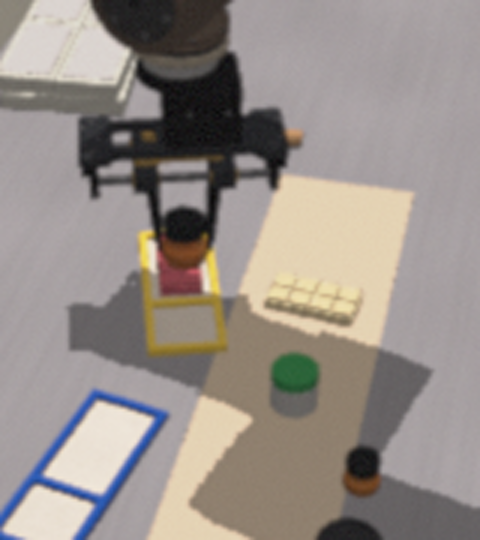

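The amber jar is held upright (crop ~237,185) above the yellow tray, and its height accounts for the offset from the square pocket. I will lower it.

```bash
python3 -m inch '[[[0,0.01,0.3],0,1],[[0,0,0.35],0,1],[[0,0,0.3],0,1],[[0,0,0.2],0,1],[[0,0,0.1],0,1],[[0,0,0.07],0,1],[[0,0,0.05],0,1],[[0,0,0.03],0,1],[[0,0,0.01],0,1],[[0,0,0],0,1]]'; python3 -c "
from h import *
print(env.state()['ft_force'])"
```

```text
t: 18.45
eef_pos: [569.8, -75.9, 17.9]
tcp_rot: [3.141, 0.0, 1.913]
ft_force: [-0.1, 0.1, -1.0]
opening: 0.436
grip_force: 29.6
[-0.05900967  0.0543346  -1.04776686]
```

```bash
python3 -m inch '[[[0,0,0.01],0,1],[[0,0,0.01],0,1],[[0,0,0.01],0,1],[[0,0,0.01],0,1],[[0,0,0],0,0.1],[[0,0,0],0,0.0],[[0,0,0],0,-0.2],[[0,0,0],0,-0.4],[[0,0,0],0,-0.5],[[0,0,-0.2],0,-0.5]]'; python3 -m inch '[[[0,0,-0.4],0,-0.5],[[0,0,-0.5],0,-1],[[0,0,-0.5],0,-1],[[0,0,0],1,-1],[[0,0,0],1,-1],[[0,0,0],1,-1],[[0,0,0],1,-1],[[0,0,0],1,-1],[[0,0,0],0.88,-1],[[0,0,0],0,-1]]'; python3 go.py tin 90
```

```text
t: 19.7
eef_pos: [569.3, -75.8, 27.2]
tcp_rot: [-3.14, -0.001, 1.913]
ft_force: [-0.2, -0.3, 1.1]
opening: 0.741
grip_force: 0.0
t: 20.95
eef_pos: [569.8, -75.9, 112.1]
tcp_rot: [3.141, 0.0, 1.401]
ft_force: [0.0, -0.7, -0.2]
opening: 1.003
grip_force: 0.0
t 20.95 pos [569.8 -75.9 112.1] [3.141 0.    1.401] F [ 0.  -0.7 -0.2] open 1.003
now-axes [ 0.872 -2.265  0.369] target-axes [ 0.885 -2.259  0.369] turn -0.07
```

```bash
python3 -m inch '[[[0.17,-0.45,0],0,-1],[[0.17,-0.45,0],0,-1],[[0.18,-0.45,0],0,-1],[[0.18,-0.45,0],0,-1],[[0.17,-0.46,0.17],0,-1],[[0,0,0.2],0,-1],[[0,0,0],0,-1],[[0,0,0],0,-1],[[0,0,0],0,-1],[[0,0,0],0,-1]]'; python3 go.py tin 12; python3 - <<'E'
from h import *
S=eyes.read_camera("side")
save("tin4.png",cv2.resize(S["pixels"][80:260,180:340],None,fx=3,fy=3,interpolation=2))
E
```

```text
t: 22.2
eef_pos: [445.2, -1.5, 89.3]
tcp_rot: [3.141, 0.0, 1.4]
ft_force: [-0.7, -0.3, -0.2]
opening: 0.997
grip_force: 0.0
t 22.2 pos [445.2  -1.5  89.3] [3.141 0.    1.4  ] F [-0.7 -0.3 -0.2] open 0.997
now-axes [ 0.002 -0.009  1.289] target-axes [ 0.002 -0.009  1.289] turn -0.08
```

View pics/tin4.png

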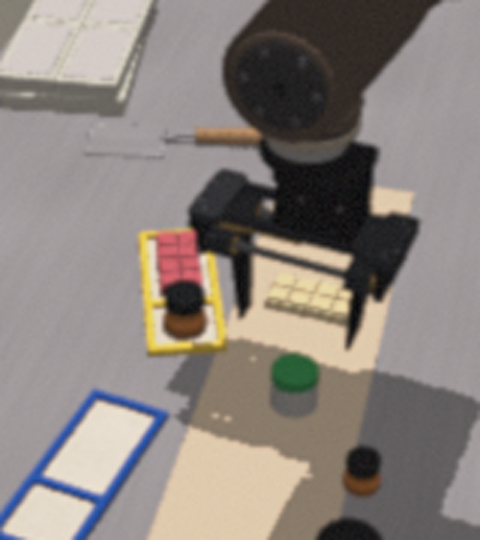

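The jar stands in the yellow square pocket (crop ~312,185), and the gripper is above the tin (385,293).

```bash
python3 -m inch '[[[0,0,0.35],0,-1],[[0,0,0.35],0,-1],[[0,0,0.3],0,-0.6],[[0,0,0.2],0,-0.5],[[0,0,0.07],0,-0.3],[[0,0,0],0,-0.1],[[0,0,0],0,0.1],[[0,0,0],0,0.5],[[0,0,0],0,1],[[0,0,0],0,1]]'; python3 -m inch '[[[0,0,-0.1],0,1],[[0,0,-0.2],0,1],[[0,0,-0.4],0,1],[[0,0,-0.4],0,1],[[0,0,-0.4],0,1],[[0,0,0],0,1],[[0,0,0],0,1],[[0,0,0],0,1],[[0,0,0],0,1],[[0,0,0],0,1]]'; python3 go.py bs 100
```

```text
t: 23.5
eef_pos: [445.2, -1.4, 13.4]
tcp_rot: [3.141, 0.0, 1.4]
ft_force: [-0.7, 0.9, 6.3]
opening: 0.457
grip_force: 30.0
t: 24.75
eef_pos: [444.8, -1.4, 102.7]
tcp_rot: [-3.141, 0.0, 1.4]
ft_force: [-0.5, -0.2, -0.7]
opening: 0.457
grip_force: 30.0
t 24.75 pos [444.8  -1.4 102.7] [-3.141  0.     1.4  ] F [-0.5 -0.2 -0.7] open 0.457
now-axes [3.633 2.209 0.045] target-axes [3.618 2.233 0.045] turn -0.08
```

```bash
python3 -m inch '[[[0.45,0.28,0],-0.08,1],[[0.45,0.28,0],0,1],[[0.45,0.28,0],0,1],[[0.45,0.28,0],0,1],[[0.45,0.28,0],0,1],[[0.45,0.28,0],0,1],[[0.45,0.28,0],0,1],[[0.47,0.27,0],0,1],[[0,0,0],0,1],[[0,0,0],0,1]]'; python3 go.py bs 17.5; python3 - <<'E'
from h import *
S=eyes.read_camera("side")
save("tin5.png",cv2.resize(S["pixels"][120:310,150:330],None,fx=3,fy=3,interpolation=2))
E
```

```text
t: 26.0
eef_pos: [611.8, 190.5, 102.5]
tcp_rot: [-3.14, 0.001, 1.407]
ft_force: [0.5, -0.6, -2.1]
opening: 0.456
grip_force: 30.0
t 26.0 pos [611.8 190.5 102.5] [-3.140e+00  1.000e-03  1.407e+00] F [ 0.5 -0.6 -2.1] open 0.456
now-axes [0.008 0.011 1.417] target-axes [0.008 0.011 1.417] turn 0.01
```

View pics/tin5.png

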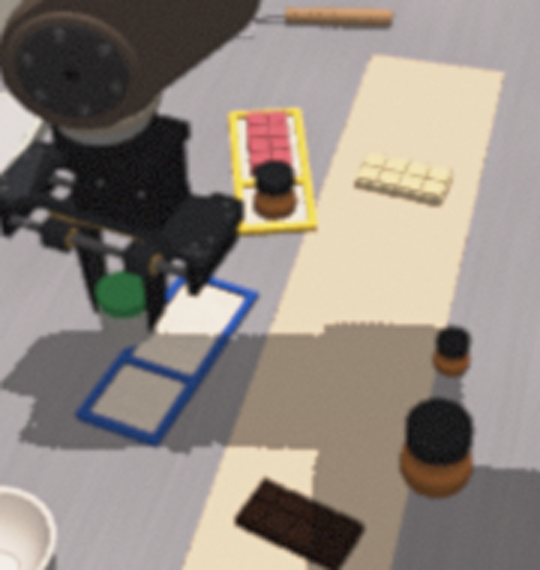

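The tin is held upright (crop ~300,120) on its way to the blue square pocket (400,140). I will lower it and release.

```bash
python3 -m inch '[[[0.01,0.01,0.3],0,1],[[0,0,0.35],0,1],[[0,0,0.3],0,1],[[0,0,0.2],0,1],[[0,0,0.1],0,1],[[0,0,0.07],0,1],[[0,0,0.05],0,1],[[0,0,0.03],0,1],[[0,0,0.01],0,1],[[0,0,0],0,1]]';  python3 -m inch '[[[0,0,0.01],0,1],[[0,0,0.01],0,1],[[0,0,0.01],0,1],[[0,0,0.01],0,1],[[0,0,0],0,0.1],[[0,0,0],0,0.0],[[0,0,0],0,-0.2],[[0,0,0],0,-0.4],[[0,0,0],0,-0.5],[[0,0,-0.2],0,-0.5]]'; python3 -m inch '[[[0,0,-0.4],0,-0.5],[[0,0,-0.5],0,-1],[[0,0,-0.5],0,-1],[[0,0,0],-1,-1],[[0,0,0],-1,-1],[[0,0,0],-1,-1],[[0,0,0],-1,-1],[[0,0,0],-1,-1],[[0,0,0],-1,-1],[[0,0,0],-1,-1]]';python3 -m inch '[[[0,0,0],-1,-1],[[0,0,0],-1,-1],[[0,0,0],-1,-1],[[0,0,0],-1,-1],[[0,0,0],-1,-1],[[0,0,0],-1,-1],[[0,0,0],-1,-1],[[0,0,0],-1,-1],[[0,0,0],-1,-1],[[0,0,0],-0.7,-1]]'; python3 go.py dark 80
```

```text
t: 27.3
eef_pos: [613.3, 191.5, 18.6]
tcp_rot: [3.141, -0.0, 1.407]
ft_force: [-0.1, 0.2, -0.3]
opening: 0.455
grip_force: 30.0
t: 28.55
eef_pos: [612.7, 191.3, 27.7]
tcp_rot: [-3.14, 0.001, 1.407]
ft_force: [0.7, -1.2, -0.2]
opening: 0.745
grip_force: 0.0
t: 29.8
eef_pos: [613.3, 191.5, 112.9]
tcp_rot: [3.141, 0.0, 2.021]
ft_force: [-0.6, -0.1, 0.5]
opening: 0.999
grip_force: 0.0
t: 31.05
eef_pos: [613.3, 191.5, 112.9]
tcp_rot: [3.141, 0.001, 2.867]
ft_force: [-1.2, -0.0, -0.1]
opening: 0.999
grip_force: 0.0
t 31.05 pos [613.3 191.5 112.9] [3.141e+00 1.000e-03 2.867e+00] F [-1.2 -0.  -0.1] open 0.999
now-axes [3.014 0.675 0.548] target-axes [3.015 0.671 0.548] turn 0.01
```

```bash
python3 -m inch '[[[0.5,0.11,0],0,-1],[[0.5,0.11,0],0,-1],[[0.5,0.11,0.1],0,-1],[[0.5,0.11,0.1],0,-1],[[0.5,0.11,0.15],0,-1],[[0.51,0.12,0.2],0,-1],[[0,0,0],0,-1],[[0,0,0],0,-1],[[0,0,0],0,-1],[[0,0,0],0,-1]]'; python3 go.py dark 8; python3 - <<'E'
from h import *
S=eyes.read_camera("side")
save("dark6.png",cv2.resize(S["pixels"][150:340,150:330],None,fx=3,fy=3,interpolation=2))
E
```

```text
t: 32.3
eef_pos: [451.1, 279.2, 79.2]
tcp_rot: [3.141, 0.0, 2.864]
ft_force: [-0.5, 0.2, 0.9]
opening: 0.998
grip_force: 0.0
t 32.3 pos [451.1 279.2  79.2] [3.141 0.    2.864] F [-0.5  0.2  0.9] open 0.998
now-axes [1.600e-02 1.000e-03 1.187e+00] target-axes [1.600e-02 1.000e-03 1.187e+00] turn -0.03
```

View pics/dark6.png

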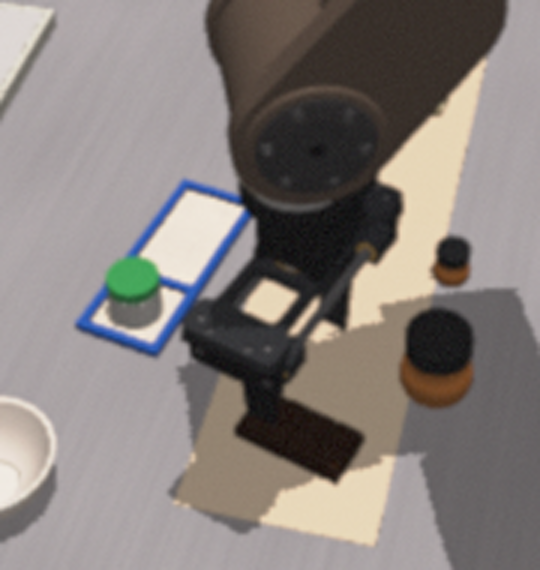

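The tin stands in the blue square pocket (crop ~295,133), and the gripper is square over the dark bar (435,300).

```bash
python3 -m inch '[[[0.02,0,0.3],0,-1],[[0,0,0.3],0,-0.4],[[0,0,0.3],0,-0.3],[[0,0,0.2],0,-0.2],[[0,0,0.09],0,-0.2],[[0,0,0],0,-0.1],[[0,0,0],0,0.3],[[0,0,0],0,0.6],[[0,0,0],0,1],[[0,0,0],0,1]]'; python3 -m inch '[[[0,0,-0.1],0,1],[[0,0,-0.2],0,1],[[0,0,-0.4],1,1],[[0,0,-0.4],1,1],[[0,0,-0.4],1,1],[[0,0,0],1,1],[[0,0,0],1,1],[[0,0,0],1,1],[[0,0,0],1,1],[[0,0,0],1,1]]'; python3 -m inch '[[[0,0,0],1,1],[[0,0,0],1,1],[[0,0,0],1,1],[[0,0,0],1,1],[[0,0,0],1,1],[[0,0,0],1,1],[[0,0,0],1,1],[[0,0,0],1,1],[[0,0,0],0.7,1],[[0,0,0],0,1]]'; python3 go.py bl 98
```

```text
t: 33.6
eef_pos: [449.6, 280.0, 8.1]
tcp_rot: [3.141, 0.001, 2.864]
ft_force: [0.3, 0.4, 6.8]
opening: 0.464
grip_force: 30.0
t: 34.85
eef_pos: [449.3, 279.8, 98.3]
tcp_rot: [3.141, 0.0, 2.163]
ft_force: [-0.6, 0.1, -0.6]
opening: 0.461
grip_force: 30.0
t: 36.1
eef_pos: [449.3, 279.8, 98.2]
tcp_rot: [3.141, -0.0, 1.408]
ft_force: [0.1, 0.2, -0.1]
opening: 0.457
grip_force: 30.0
t 36.1 pos [449.3 279.8  98.2] [ 3.141 -0.     1.408] F [ 0.1  0.2 -0.1] open 0.457
now-axes [-2.539  2.924  0.003] target-axes [-2.537  2.926  0.003] turn 0.01
```

```bash
python3 -m inch '[[[-0.32,0.37,0],0,1],[[-0.32,0.37,0],0,1],[[-0.32,0.37,0],0,1],[[-0.32,0.37,0],0,1],[[-0.32,0.36,0],0,1],[[-0.32,0.36,0],0,1],[[-0.31,0.36,0],0,1],[[-0.31,0.36,0],0,1],[[0,0,0],0,1],[[0,0,0],0,1]]'; python3 go.py bl 12.5; python3 - <<'E'
from h import *
S=eyes.read_camera("side")
save("dark7.png",cv2.resize(S["pixels"][120:310,150:330],None,fx=3,fy=3,interpolation=2))
E
```

```text
t: 37.35
eef_pos: [596.8, 101.3, 97.7]
tcp_rot: [-3.141, 0.0, 1.408]
ft_force: [-0.1, -0.1, -0.7]
opening: 0.458
grip_force: 30.0
t 37.35 pos [596.8 101.3  97.7] [-3.141  0.     1.408] F [-0.1 -0.1 -0.7] open 0.458
now-axes [-0.002  0.015  1.42 ] target-axes [-0.002  0.015  1.42 ] turn 0.01
```

View pics/dark7.png

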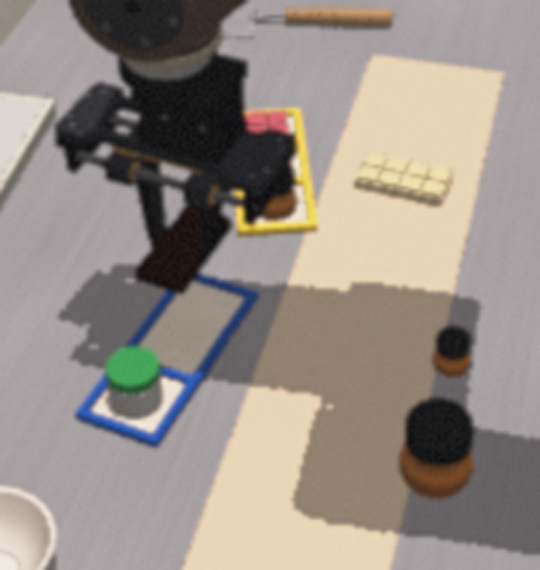

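The dark bar (crop ~245,185) is aligned with the blue long pocket. I will lower it, release and retreat up and back.

```bash
python3 -m inch '[[[0,0,0.3],0,1],[[0,0,0.35],0,1],[[0,0,0.3],0,1],[[0,0,0.2],0,1],[[0,0,0.1],0,1],[[0,0,0.07],0,1],[[0,0,0.05],0,1],[[0,0,0.03],0,1],[[0,0,0.01],0,1],[[0,0,0],0,1]]';  python3 -m inch '[[[0,0,0.01],0,1],[[0,0,0.01],0,1],[[0,0,0.01],0,1],[[0,0,0],0,1],[[0,0,0],0,0.1],[[0,0,0],0,0.0],[[0,0,0],0,-0.2],[[0,0,0],0,-0.4],[[0,0,0],0,-0.4],[[0,0,-0.2],0,-0.4]]'; python3 -m inch '[[[0,0,-0.4],0,-0.4],[[0,0,-0.6],0,-0.5],[[0,0,-0.8],0,-0.5],[[0,-0.6,-0.6],0,-0.5],[[0,-0.9,0],0,-0.5],[[0,-0.9,0],0,-0.5],[[0,0,0],0,-0.5],[[0,0,0],0,-0.5],[[0,0,0],0,-0.5],[[0,0,0],0,-0.5]]'; python3 - <<'E'
from meas import *
T=eyes.read_camera("top");S=eyes.read_camera("side")
a=cv2.resize(T["pixels"][140:240,150:330],None,fx=2.2,fy=2.2,interpolation=2);b=cv2.resize(S["pixels"][130:280,160:320],None,fx=2.45,fy=2.45,interpolation=2)
c=np.zeros((b.shape[0],a.shape[1]+b.shape[1],3),np.uint8);c[:a.shape[0],:a.shape[1]]=a;c[:,a.shape[1]:]=b
save("end.png",c)
E
```

```text
t: 38.65
eef_pos: [597.4, 100.9, 13.1]
tcp_rot: [3.141, 0.0, 1.407]
ft_force: [-0.1, 0.3, -0.3]
opening: 0.456
grip_force: 30.0
t: 39.9
eef_pos: [596.9, 100.9, 23.0]
tcp_rot: [-3.14, 0.0, 1.407]
ft_force: [-0.4, -0.4, 0.4]
opening: 0.698
grip_force: 0.0
t: 41.15
eef_pos: [455.8, 124.3, 167.0]
tcp_rot: [-3.141, 0.0, 1.407]
ft_force: [0.0, 0.1, 0.4]
opening: 0.751
grip_force: 0.0
```

View pics/end.png

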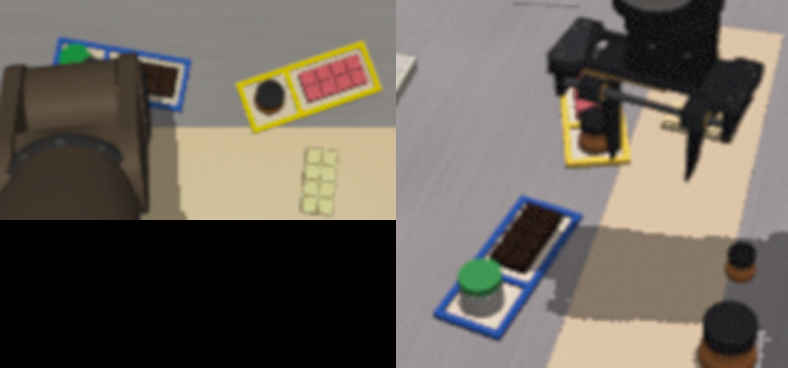

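The white bar is untouched and all four things look in place. I will move the arm aside and check the numbers.

```bash
cat > chk.py <<'E'
import sys; from meas import *
T=eyes.read_camera("top")
tr={"yellow":((588.8,-129.6),109.8),"blue":((603.2,134.6),80.6)}[sys.argv[1]]
def loc(w): 
    d=np.array(w)-tr[0];a=np.radians(tr[1]-90);return np.array([np.cos(a)*d[0]+np.sin(a)*d[1],-np.sin(a)*d[0]+np.cos(a)*d[1]])
for n,h,z,g in {"yellow":(("ruby_bar","ruby_bar",19,(600,-162)),("jar","black",48,(569.5,-76))),"blue":(("dark_bar","dark_bar",19,(598,101)),("tin","green",45,(612,191)))}[sys.argv[1]]:
    rc=proj(T,[*g,z]);c=mask(T,h,rc,22 if "bar" in n else 12);r=rect(world(T,c,z))
    print(n,loc(r[0]),r[1],r[2]-tr[1])
E
python3 chk.py yellow
python3 -m inch '[[[-0.9,0,0],0,-0.5],[[-0.9,0,0],0,-0.5],[[-0.9,0,0],0,-0.5],[[-0.9,0,0],0,-0.5],[[-0.9,0,0],0,-0.5],[[-0.9,0,0],0,-0.5],[[-0.9,0,0],0,-0.5],[[0,0,0],0,-0.5],[[0,0,0],0,-0.5],[[0,0,0],0,-0.5]]'; python3 chk.py blue
```

```text
ruby_bar [ -1.8 -33.9] (83.7, 38.3) -180.39999999999998
jar [-2.7 59.9] (39.4, 34.3) -124.1
t: 42.55
eef_pos: [393.9, -247.5, 167.2]
tcp_rot: [-3.141, -0.0, 1.408]
ft_force: [0.9, 0.8, 0.2]
opening: 0.751
grip_force: 0.0
dark_bar [ -1.5 -37.5] (84.4, 39.5) 0.0
tin [ 1.3 56.6] (43.7, 39.8) -34.8
```

```bash
python3 -c "
from cell import env
print(env.job_done())"
```

```text
the job is handed in; nothing more can be done
None
```

The job is handed in: both trays are made up, with all four things measured within about 4 mm of their pocket centres and the white bar, bowl and spatula left where they were, at about 43 s; the hand-in call gave no verdict.

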